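# Change the lathe's feed: push the gate lever to the green slot

## Robot

A 6-joint arm with a two-finger parallel gripper is mounted at the origin on the work surface. World frame = base frame: x ahead of the robot, y to its left, z up, the work surface at z = 0. Lengths are in m, angles in rad, forces in N, time in s.
With the tool pointing down it reaches from about 0.3 to 0.775 m from the base axis. Payload 14.6 kg.
Tool frame: the origin (TCP) lies at the very end of the fingers, on their centre line; the grasp point (between the pads) lies 19 mm behind it; z points along the fingers, y is the direction in which the jaws open and shut (so a half turn about z gives the same grasp; the last joint's range is limited). The gripper opens to 94 mm and grips with 3 to 60 N. Pads are 16 mm wide; open, the fingers measure 119 mm over their backs; the gripper's body (75 mm by 177 mm) begins 78 mm behind the grasp point.
Start: joints at [-1.223, 0.3, 1.521, -0, 1.321, -0.067], TCP at [0.222, -0.503, 0.205] pointing down, gripper open.
Joint ranges: [-3.03, 3.03], [-0.79, 2.21], [0.23, 2.52], [-1.04, 4.18], [0, 3.07], [-2.55, 2.55]. Speed limits (rad/s): [2.22, 2.22, 2.57, 3.14, 3.14, 3.14].

## Interface

Orientations are given as [roll, pitch, yaw] about the fixed x, y, z axes, in that order (R = Rz(yaw) Ry(pitch) Rx(roll)).
In Python, from station import status, camera, ctrl gives the robot as it stands. The module is installed in compiled form; this text tells all that it offers.
- The arm moves only by the shell command python3 -m jog 'ROWS' [FORCE]. ROWS is JSON, a list of rows, each a list of 7 numbers: the shift along the tool's x, y, z each as a share of 1000 mm, from -1 to 1, then the turn, a rotation vector about the tool's x, y, z each as a share of pi/2 rad, from -1 to 1, then the opening, from -1 (shut) to 1 (fully open), so that 0 is half open. A call has 1 to 20 rows; each row is the pose to reach, as a shift and turn from the pose measured when the call began, along the tool's axes at that moment; what a row does not reach only later rows make up. A row lasts 1/10 s, in which the tool goes at most 50 mm and 8.59 degrees, less where a joint would pass 70% of its speed; a pose out of reach is approached as far as the arm can. A call with a number of a shift or a turn outside -1 to 1 is refused whole. A call with a gripper value outside its range is refused whole. The fingers move at their own pace and stop on an object; FORCE is the grip in N (left out, the last holds). Time passes only in rows, so rows that repeat a pose let the fingers close. It gives the time, the measured TCP pose, the force and the opening at its end, in the units of the state.
- status.get_obs(): the state, without advancing time (a new reading comes with each control period).
- camera(name): name is "side" or "top"; returns a dict with "image" (384x512x3 uint8, red, green, blue), "fx", "fy", "cx", "cy" (pixels), "world_from_camera" (4x4, takes a point from camera to world coordinates). Camera axes: x right, y down, z forward; pixel columns grow to the right and rows downward; lengths in m; the calibration is good to about 2 mm. A picture is of the moment at which its call begins. There is no depth.
- ctrl.hand_in(): hands the job in, once; it reports no verdict.
The state is a dict: "time_s": time; "qpos": joint angles; "joint_vel": joint speeds; "tau": joint torques, N m; "ee_pos": TCP position; "eef_rot": TCP orientation; "force": force on the tool from outside, world axes, zero at the start; "moment": the same for the moment, N m; "grip_width": finger opening in m.
Only numpy, scipy, OpenCV 4.12 (cv2) and the standard library are available. Lean on these libraries where they do the work, as an engineer would, in place of code of your own. Each camera call takes 0.05 s, during which the arm holds its last target.

## Task

Change the lathe's feed: push the gearbox lever with the outside of the fingers out of its slot, across the neutral channel and fully home into the slot marked with the green tag, without going deep into any wrong slot on the way. Do not grip the lever or take it between the fingers, push it no harder than it needs, and leave the loose parts and tools where they are.

Things in the scene. Friction and masses are not known exactly. Their poses are not given: they have to be found in the camera images.
- gearbox: The feed gearbox, fixed to the bench: white housing 210 x 320 mm, 90 mm high, red side cheeks, with a steel gate plate 192 x 200 mm on top. Origin: centre of its underside, on the bench. Its x axis runs along the three slots (away from the robot at yaw 0), y to the left across them; turned up to 0.5 rad about z.
- gate (a point): Middle of the gate on the plate's top, 94 mm above the bench; axes as the gearbox's. Three parallel slots along x (at y = +20, 0, -20 mm; 13 mm wide) are joined only by one cross channel along y at x = 0 (neutral): six slot ends, far (+x) and near (-x). Their tags are at x = +72 or -72 mm, y = +40 (left), 0 (middle) or -40 mm (right).
- pivot (a point): The lever's pivot, inside the gearbox 62 mm below the middle of the gate, 32 mm above the bench; axes as the gearbox's. The knob's centre is 130 mm from it. There is no spring: stiff friction (about 2 N at the knob) leaves the lever where it is put. The tongues between the slots have round noses, so it finds a slot when up to some 4 mm off at the knob.
- knob (a point): Centre of the lever's black upright barrel grip (28 mm diameter, 42 mm long, along the lever; about 149 to 162 mm above the bench), on a 10 mm steel rod through the gate. Axes: the lever's, z along it. Gearbox frame: y = about +41, 0, -41 mm in line with the left, middle, right column; x = 0 neutral, +41 or -41 mm fully home far or near. It starts in the near left slot.
- across (a joint): Sideways lean of the lever (rad): +0.33 in line with the left column (gearbox +y), 0 middle, -0.33 right; ends at +-0.335. Rod play in a slot about 0.02.
- along (a joint): Lean of the lever along the slots (rad): 0 neutral, +0.32 fully home in a far slot (gearbox +x), -0.32 fully home in a near slot; it stops dead there.
- tag_green: Round green tag, 32 mm across, 3 mm thick, fixed on the gate plate beyond the end of one slot; its origin is the middle of its underside, on the plate's top. Marks the wanted slot. Which of the four slots of the middle and right columns it marks changes from start to start.
- tag_blue: Round blue tag, 32 mm across, 3 mm thick, fixed on the gate plate beyond the end of one slot; its origin is the middle of its underside, on the plate's top. Which of the four slots of the middle and right columns it marks changes from start to start.
- tag_orange: Round orange tag, 32 mm across, 3 mm thick, fixed on the gate plate beyond the end of one slot; its origin is the middle of its underside, on the plate's top. Which of the four slots of the middle and right columns it marks changes from start to start.
- tag_white: Round white tag, 32 mm across, 3 mm thick, fixed on the gate plate beyond the end of one slot; its origin is the middle of its underside, on the plate's top. Which of the four slots of the middle and right columns it marks changes from start to start.
- tag_yellow: Round yellow tag, 32 mm across, 3 mm thick, fixed on the gate plate beyond the end of one slot; its origin is the middle of its underside, on the plate's top. Always the far left slot.
- tag_black: Round black tag, 32 mm across, 3 mm thick, fixed on the gate plate beyond the end of one slot; its origin is the middle of its underside, on the plate's top. Always the near left slot, where the lever starts.
- shaft_part: Loose turned aluminium part, 36 mm diameter, 48 mm high, standing on the gearbox's left shoulder, beside the gate plate. Origin: centre of its underside.
- bushing: Loose brass bushing, 36 mm diameter, 26 mm high, standing on the gearbox's right shoulder, beside the gate plate. Origin: centre of its underside.
- wrench: Loose steel wrench, 170 mm long, lying on the bench to the left. Origin: near its middle, on the bench.
- oiler: Loose white oil bottle with red cap, 54 mm diameter, 130 mm high, on the bench to the left. Origin: centre of its underside.
- chuck_key: Loose T-shaped chuck key, 100 mm across and 100 mm long, lying on the bench to the right. Origin: near its middle, on the bench.
- screwdriver: Loose screwdriver, 180 mm long, lying on the bench to the right. Origin: near its middle, on the bench.
- cup: Loose grey cup, 72 mm diameter, 85 mm high, on the bench to the right. Origin: centre of its underside.

How it is judged:
On the way, in this order (a step that is already met when the one before it is completed fails the run):
1. the lever is out of its slot, in the neutral channel (value of joint along between -0.08 and 0.08 rad), for 0.05 s.
2. the lever is fully home in the slot with the green tag (horizontal distance between knob and tag_green below 0.04 m and (value of joint along above 0.28 rad or value of joint along below -0.28 rad)), for 0.2 s.
At the end, for the whole second after the job is handed in: The lever rests in the green-tagged slot: the knob's centre within 40 mm of the green tag seen from above and the lever leaning at least 0.28 rad of its 0.32 along the slot, at rest; every loose thing within 15 mm of where it stood (all of step 2 and velocity of joint along between -0.05 and 0.05 rad/s and distance of each of shaft_part, bushing, wrench, oiler, chuck_key, screwdriver, cup from where it was at the start of the episode below 0.015 m); the robot touches nothing.
It fails at once if the lever goes deep into a slot with a blue, orange, white or yellow tag (knob within 40 mm of that tag seen from above: about three quarters of the way in) (horizontal distance between knob and tag_blue below 0.04 m or horizontal distance between knob and tag_orange below 0.04 m or horizontal distance between knob and tag_white below 0.04 m or horizontal distance between knob and tag_yellow below 0.04 m).
It fails at once if the lever is taken between the fingers (x of the grasp point in the frame of knob between -0.01 and 0.01 m and y of the grasp point in the frame of knob between -0.01 and 0.01 m and z of the grasp point in the frame of knob between -0.08 and 0.034 m).
It fails at once if the lever or gearbox is pushed with more than 60 N (contact force between any of the fingers, the arm and gearbox above 60 N).
It fails at once if a loose part or tool is moved more than 15 mm, or lifted (distance of any of shaft_part, bushing, wrench, oiler, chuck_key, screwdriver, cup from where it was at the start of the episode above 0.015 m).
It also fails if it takes over 58 s, if anything falls off the work surface, if the arm or the gripper's body presses on something with over 40 N, if the wrist force passes 120 N, or if a joint passes its speed limit or range.

## Working session

There is one attempt and no reset: what is moved stays moved. The work goes in short steps, Python scripts to look and compute and a shell command to move; the robot and the scene stay as the last step left them, time stands still between calls to the robot, and variables do not carry over. Pictures are saved under pics/ and viewed, and the job is handed in when it is done.

```bash
mkdir -p pics
python3 - <<'E'
from station import status,camera
import cv2,numpy as np
o=status.get_obs(); print({k:np.round(v,3) for k,v in o.items()})
for n in("top","side"):
    c=camera(n); print(n,c["fx"],c["cx"],c["cy"],np.round(c["world_from_camera"],4).tolist())
    cv2.imwrite(f"pics/{n}0.png",cv2.resize(c["image"][:,:,::-1],(768,576),interpolation=cv2.INTER_CUBIC))
E
```

```text
{'time_s': np.float64(0.0), 'qpos': array([-1.223,  0.3  ,  1.522, -0.   ,  1.321, -0.067]), 'joint_vel': array([-0.   ,  0.   , -0.001,  0.   ,  0.002, -0.   ]), 'tau': array([-0.0000e+00, -5.3181e+01, -3.5274e+01,  7.1000e-02,  2.4000e-02,
       -0.0000e+00]), 'ee_pos': array([ 0.222, -0.503,  0.205]), 'eef_rot': array([-3.14 , -0.   ,  0.415]), 'force': array([-0.416, -0.364,  0.106]), 'moment': array([ 0.044,  0.056, -0.043]), 'grip_width': np.float64(0.094)}
top 433.77609327894135 249.54481782651763 191.09190942456996 [[0.0129, -0.9886, 0.1503, 0.3067], [-0.9999, -0.012, 0.0067, -0.0251], [-0.0049, -0.1504, -0.9886, 1.5261], [0.0, 0.0, 0.0, 1.0]]
side 431.2032351048094 248.6455827011792 190.84196479010265 [[-0.8841, -0.3601, 0.2978, 0.0428], [-0.4673, 0.682, -0.5626, 0.9078], [-0.0005, -0.6365, -0.7712, 1.3749], [0.0, 0.0, 0.0, 1.0]]
```

View pics/top0.png

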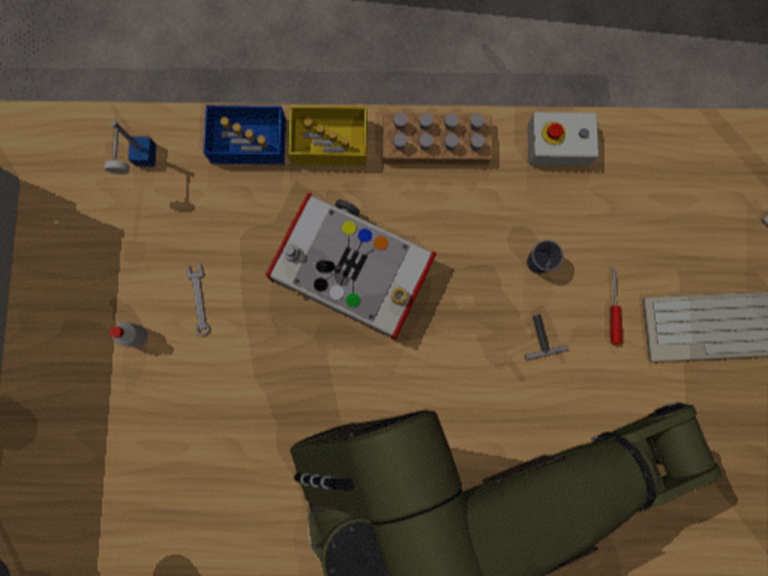

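View pics/side0.png

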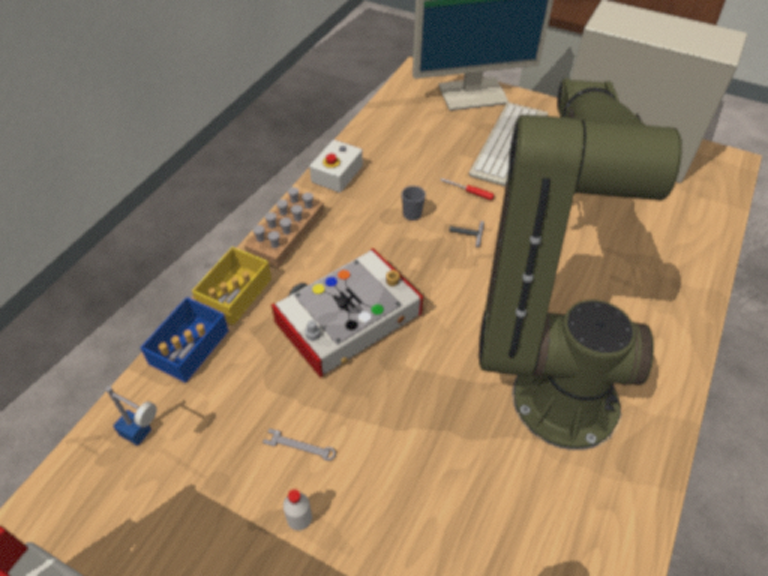

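The top picture shows the green tag at about (353,300), which is the near right slot. White at (336,292) is near middle, black at (321,284) near left, and the knob is at (326,267). I'll enlarge both views.

Run:
```python
from station import camera
import cv2
c=camera("top")["image"][120:235,170:300,::-1]
cv2.imwrite("pics/tc.png",cv2.resize(c,None,fx=5,fy=5,interpolation=cv2.INTER_CUBIC))
c=camera("side")["image"][160:255,175:290,::-1]
cv2.imwrite("pics/sc.png",cv2.resize(c,None,fx=6,fy=6,interpolation=cv2.INTER_CUBIC))
```

```text
(no output)
```

View pics/tc.png

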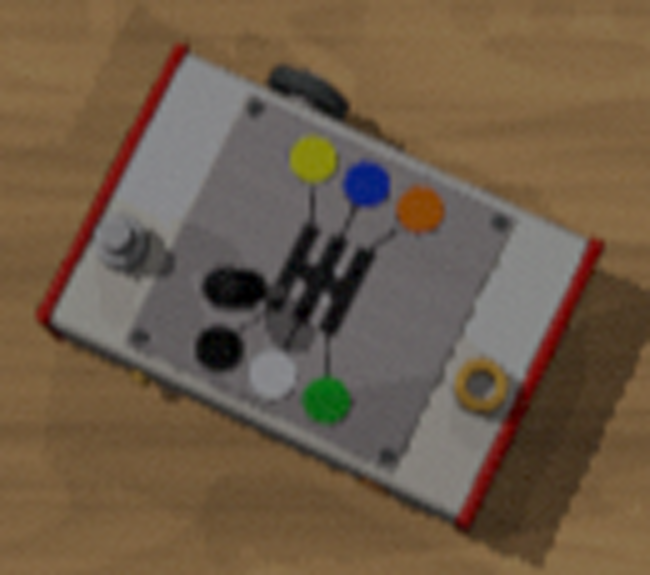

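View pics/sc.png

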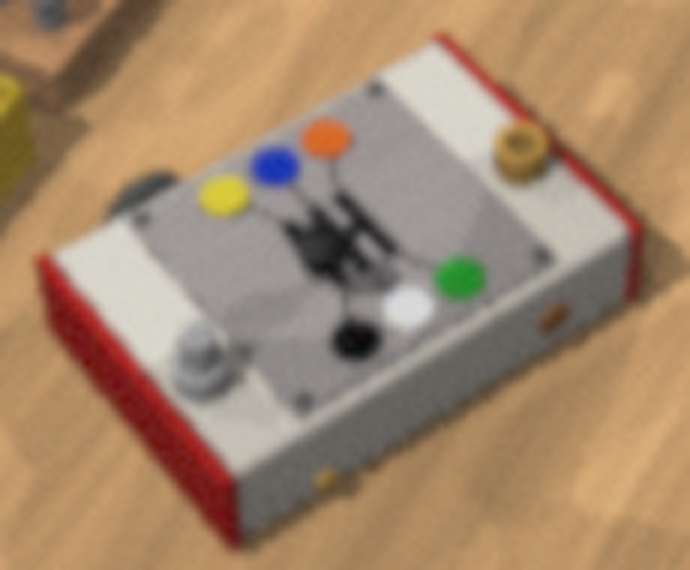

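The top crop has the tag centres at yellow (313,159), blue (366,184), orange (420,209), black (219,348), white (272,374) and green (326,401). The side crop shows the same order, with green near right. Next I'll fit the gearbox pose from both views.

```bash
cat > h.py <<'E'
import numpy as np
from station import status,camera
from scipy.spatial.transform import Rotation as R
def ray(c,u,v,z):
    T=c["world_from_camera"]; d=T[:3,:3]@np.array([(u-c["cx"])/c["fx"],(v-c["cy"])/c["fy"],1]); o=T[:3,3]
    return o+d*(z-o[2])/d[2]
def proj(c,p):
    T=np.linalg.inv(c["world_from_camera"]); q=T[:3,:3]@np.asarray(p)+T[:3,3]
    return q[0]/q[2]*c["fx"]+c["cx"], q[1]/q[2]*c["fy"]+c["cy"]
E
python3 - <<'E'
from h import *
import numpy as np
from scipy.optimize import least_squares
ct,cs=camera("top"),camera("side")
g=np.array([[.072,.04],[.072,0],[.072,-.04],[-.072,.04],[-.072,0],[-.072,-.04]])
t=np.array([[313,159],[366,184],[420,209],[219,348],[272,374],[326,401]])/5-.4+[170,120]
s=np.array([[225,196],[275,167],[326,138],[356,341],[408,307],[460,278]])/6-.4+[175,160]
for nm,sets in(("top",[(ct,t)]),("side",[(cs,s)]),("both",[(ct,t),(cs,s)])):
    W=np.vstack([[ray(c,*p,.097)[:2] for p in P] for c,P in sets]); G=np.vstack([g]*len(sets))
    f=lambda q:(G@np.array([[np.cos(q[2]),np.sin(q[2])],[-np.sin(q[2]),np.cos(q[2])]])+q[:2]-W).ravel()
    r=least_squares(f,[.5,0,-.4]); print(nm,r.x.round(4),np.abs(r.fun).max().round(4))
x,y,a=r.x
def w(p): 
    c,s_=np.cos(a),np.sin(a); return np.array([x+c*p[0]-s_*p[1],y+s_*p[0]+c*p[1],p[2]])
# knob predicted
for c,n,o,k in((ct,'top',(170,120),5),(cs,'side',(175,160),6)):
    for p in((-.041,.041,.149),(-.039,.04,.149),(-.04,.04,.17)):
        u=np.array(proj(c,w(p))); print(n,p,((u-o+.4)*k).round(1))
E
```

```text
top [ 0.5769  0.039  -0.4361] 0.0006
side [ 0.5755  0.0413 -0.4345] 0.0011
both [ 0.5762  0.0402 -0.4353] 0.0016
top (-0.041, 0.041, 0.149) [229.5 293.8]
top (-0.039, 0.04, 0.149) [232.3 291.7]
top (-0.04, 0.04, 0.17) [228.9 287.2]
side (-0.041, 0.041, 0.149) [322.2 255.4]
side (-0.039, 0.04, 0.149) [321.6 252.5]
side (-0.04, 0.04, 0.17) [321.3 231.8]
```

The gearbox fit is x=0.576, y=0.040, yaw=-0.435. The knob is where it should be, near left. I'll work with shut fingers and compute the moves in tool axes.

```bash
cat >> h.py <<'E'
GX,GY,GA=.5762,.0402,-.4353
Rg=R.from_euler('z',GA).as_matrix()
def plan(gx,gy,z,yaw=GA+np.pi/2):
    o=status.get_obs(); Rt=R.from_euler('xyz',o["eef_rot"]); p=Rg@[gx,gy,0]+[GX,GY,z]
    d=Rt.inv().apply(p-o["ee_pos"]); t=(Rt.inv()*R.from_euler('xyz',[np.pi,0,yaw])).as_rotvec()/(np.pi/2)
    print("row",d.round(4),t.round(4))
def where():
    o=status.get_obs(); g=Rg.T@(o["ee_pos"]-[GX,GY,0])
    print("t",round(float(o["time_s"]),2),"gear",g.round(4),"F gear",(Rg.T@o["force"]).round(1),"grip",round(float(o["grip_width"]),4),"rot",o["eef_rot"].round(3))
E
python3 -c "
from h import *
plan(-.094,.041,.3);where()"
```

```text
row [ 0.5123 -0.4522 -0.0945] [-2.000e-04 -1.000e-04 -4.588e-01]
t 0.3 gear [-0.0923 -0.6423  0.2053] F gear [-0.6  0.1  0.6] grip 0.0945 rot [-3.141 -0.     0.415]
```

```bash
python3 -m jog '[[0,0,-0.0945,0,0,0,-1],[0,0,-0.0945,0,0,0,-1],[0.512,-0.452,-0.0945,0,0,-0.459,-1],[0.512,-0.452,-0.0945,0,0,-0.459,-1],[0.512,-0.452,-0.0945,0,0,-0.459,-1],[0.512,-0.452,-0.0945,0,0,-0.459,-1],[0.512,-0.452,-0.0945,0,0,-0.459,-1],[0.512,-0.452,-0.0945,0,0,-0.459,-1],[0.512,-0.452,-0.0945,0,0,-0.459,-1],[0.512,-0.452,-0.0945,0,0,-0.459,-1],[0.512,-0.452,-0.0945,0,0,-0.459,-1],[0.512,-0.452,-0.0945,0,0,-0.459,-1],[0.512,-0.452,-0.0945,0,0,-0.459,-1],[0.512,-0.452,-0.0945,0,0,-0.459,-1],[0.512,-0.452,-0.0945,0,0,-0.459,-1],[0.512,-0.452,-0.0945,0,0,-0.459,-1],[0.512,-0.452,-0.0945,0,0,-0.459,-1],[0.512,-0.452,-0.0945,0,0,-0.459,-1],[0.512,-0.452,-0.0945,0,0,-0.459,-1],[0.512,-0.452,-0.0945,0,0,-0.459,-1]]' 20; python3 -c "
from h import *
where();plan(-.098,.041,.12)"
```

```text
time_s: 2.3
ee_pos: [0.5079, 0.1157, 0.3003]
eef_rot: [3.141, -0.0, 1.134]
force: [-0.0, 0.1, -0.8]
grip_width: 0.0003
t 2.3 gear [-0.0938  0.0396  0.3003] F gear [-0.1  0.1 -0.8] grip 0.0003 rot [ 3.141 -0.     1.134]
row [ 0.0013 -0.0042  0.1803] [ 0.0001 -0.0003 -0.0007]
```

```bash
python3 -m jog '[[0.001,-0.006,0.05,0,0,0,-1],[0.001,-0.006,0.1,0,0,0,-1],[0.001,-0.006,0.14,0,0,0,-1],[0.001,-0.006,0.17,0,0,0,-1],[0.001,-0.006,0.18,0,0,0,-1],[0.001,-0.006,0.18,0,0,0,-1],[0.001,-0.006,0.18,0,0,0,-1]]'
python3 - <<'E'
from h import *
import cv2
where();plan(-.033,.041,.12)
c=camera("top")["image"][120:235,170:300,::-1]
d=camera("side")["image"][140:255,165:295,::-1]
cv2.imwrite("pics/a1.png",cv2.resize(np.hstack([c,d]),None,fx=3,fy=3,interpolation=cv2.INTER_CUBIC))
E
```

```text
time_s: 3.0
ee_pos: [0.5037, 0.119, 0.122]
eef_rot: [3.14, -0.002, 1.134]
force: [-0.0, 0.8, 0.4]
grip_width: 0.0007
t 3.0 gear [-0.0989  0.0409  0.122 ] F gear [-0.3  0.7  0.4] grip 0.0007 rot [ 3.140e+00 -2.000e-03  1.134e+00]
row [0.0002 0.0659 0.0021] [ 0.0013 -0.0011 -0.001 ]
```

View pics/a1.png

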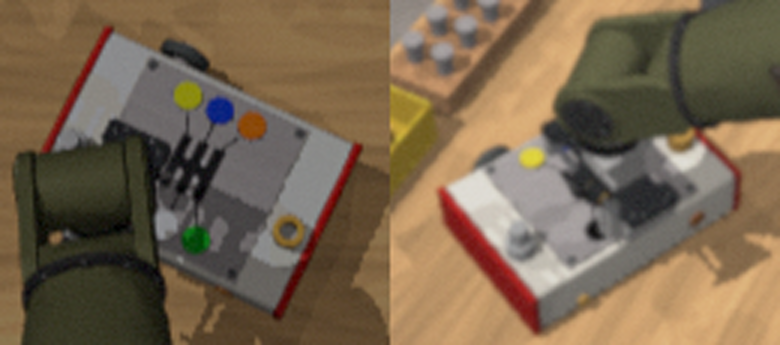

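The side half shows the fingertips just short of the black tag at about (597,228), behind the knob. The arm covers the knob in the top half. I'll push along +x towards neutral now, checking force.

```bash
python3 -m jog '[[0,0.01,0.002,0,0,0,-1],[0,0.018,0.002,0,0,0,-1],[0,0.024,0.002,0,0,0,-1],[0,0.030,0.002,0,0,0,-1],[0,0.036,0.002,0,0,0,-1],[0,0.042,0.002,0,0,0,-1]]';python3 -c "
from h import *
where()"; python3 -m jog '[[0,0.006,0,0,0,0,-1],[0,0.012,0,0,0,0,-1],[0,0.018,0,0,0,0,-1],[0,0.024,0,0,0,0,-1],[0,0.028,0,0,0,0,-1],[0,0.028,0,0,0,0,-1]]'
python3 - <<'E'
from h import *
import cv2
where()
c=camera("top")["image"][120:235,170:300,::-1]
d=camera("side")["image"][140:255,165:295,::-1]
cv2.imwrite("pics/a2.png",cv2.resize(np.hstack([c,d]),None,fx=3,fy=3,interpolation=cv2.INTER_CUBIC))
E
```

```text
time_s: 3.7
ee_pos: [0.5422, 0.1014, 0.1202]
eef_rot: [3.139, -0.002, 1.134]
force: [-1.9, 2.2, 1.1]
grip_width: 0.0006
t 3.7 gear [-0.0567  0.0411  0.1202] F gear [-2.6  1.2  1.1] grip 0.0006 rot [ 3.139e+00 -2.000e-03  1.134e+00]
time_s: 4.3
ee_pos: [0.5679, 0.0893, 0.1201]
eef_rot: [3.139, -0.002, 1.134]
force: [-0.4, 1.2, 0.6]
grip_width: 0.0006
t 4.3 gear [-0.0282  0.041   0.1201] F gear [-0.9  0.9  0.6] grip 0.0006 rot [ 3.139e+00 -2.000e-03  1.134e+00]
```

View pics/a2.png

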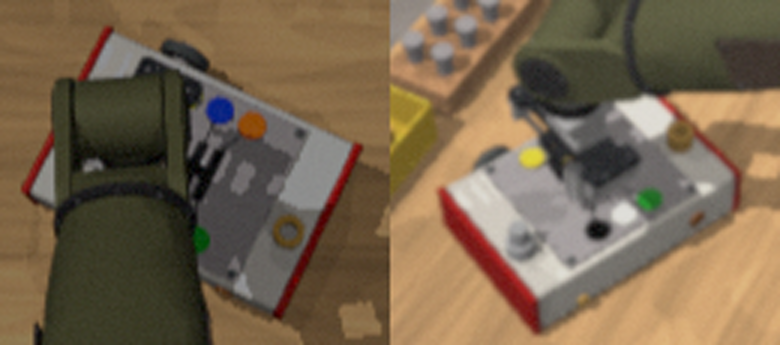

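Contact force was about 3 N. The lever should be near neutral, so I'll back off, lift and move left to see it.

```bash
python3 -m jog '[[0,-0.02,0,0,0,0,-1],[0,-0.03,-0.04,0,0,0,-1],[0,-0.03,-0.08,0,0,0,-1],[0,-0.03,-0.13,0,0,0,-1],[0.05,-0.05,-0.13,0,0,0,-1],[0.1,-0.08,-0.13,0,0,0,-1],[0.15,-0.1,-0.13,0,0,0,-1],[0.17,-0.1,-0.13,0,0,0,-1],[0.17,-0.1,-0.13,0,0,0,-1]]'
python3 - <<'E'
from h import *
import cv2
where()
c=camera("top")["image"][120:235,170:300,::-1]
d=camera("side")["image"][140:255,165:295,::-1]
cv2.imwrite("pics/a3.png",cv2.resize(np.hstack([c,d]),None,fx=3,fy=3,interpolation=cv2.INTER_CUBIC))
E
```

```text
time_s: 5.3
ee_pos: [0.548, 0.2892, 0.2493]
eef_rot: [3.14, -0.002, 1.138]
force: [0.6, -1.3, -1.0]
grip_width: 0.0005
t 5.3 gear [-0.1306  0.2139  0.2493] F gear [ 1.1 -0.9 -1. ] grip 0.0005 rot [ 3.140e+00 -2.000e-03  1.138e+00]
```

View pics/a3.png

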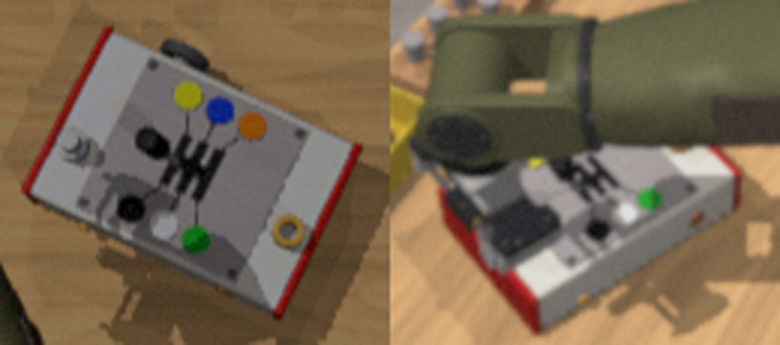

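Top half: the knob is at about (152,140), clear of the slot and near neutral. I'll compare that with projections of known lever positions.

Run:
```python
from h import *
import cv2
ct=camera("top")
def kp(x,y,L): # along-lever point
    v=np.array([x,y,np.sqrt(.13**2-x*x-y*y)])/.13
    p=np.array([0,0,.032])+v*L; return Rg@p+[GX,GY,0]
im=cv2.resize(ct["image"][140:200,190:260,::-1],None,fx=10,fy=10,interpolation=cv2.INTER_CUBIC)
for x,col in((-.01,(0,0,255)),(0,(0,255,0)),(.01,(255,0,0))):
    for L in(.109,.151):
        u,v=proj(ct,kp(x,.041,L)); u=int((u-190+.5)*10);v=int((v-140+.5)*10); cv2.circle(im,(u,v),4,col,-1)
cv2.imwrite("pics/a4.png",im)
plan(.0,.11,.25)
```

```text
row [-1.002e-01  1.287e-01  1.000e-04] [ 0.0013 -0.0009 -0.0008]
```

View pics/a4.png

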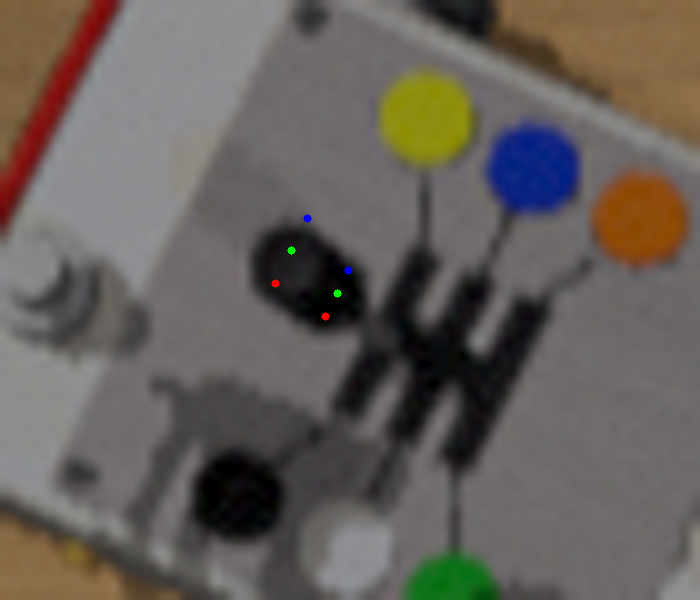

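The knob sits about 4 mm short of centre neutral, between the red (-10 mm) and green (0) marks. I'll nudge it about 4 mm further along +x before going across.

```bash
python3 -c "
from h import *
plan(-.06,.041,.25);plan(-.06,.041,.12);plan(-.0245,.041,.12)"
```

```text
row [-1.693e-01  6.880e-02 -1.000e-04] [ 0.0013 -0.0009 -0.0008]
row [-0.1695  0.0685  0.1299] [ 0.0013 -0.0009 -0.0008]
row [-0.1694  0.104   0.13  ] [ 0.0013 -0.0009 -0.0008]
```

```bash
python3 -m jog '[[-0.05,0.02,0,0,0,0,-1],[-0.09,0.04,0,0,0,0,-1],[-0.13,0.069,0,0,0,0,-1],[-0.169,0.069,0,0,0,0,-1],[-0.169,0.069,0,0,0,0,-1],[-0.169,0.069,0.04,0,0,0,-1],[-0.169,0.069,0.08,0,0,0,-1],[-0.169,0.069,0.12,0,0,0,-1],[-0.169,0.069,0.13,0,0,0,-1],[-0.169,0.08,0.13,0,0,0,-1],[-0.169,0.09,0.13,0,0,0,-1],[-0.169,0.098,0.13,0,0,0,-1],[-0.169,0.1045,0.13,0,0,0,-1],[-0.169,0.1045,0.13,0,0,0,-1],[-0.169,0.1045,0.13,0,0,0,-1]]'; python3 -c "
from h import *
where()"
python3 -m jog '[[0,-0.02,0,0,0,0,-1],[0,-0.03,-0.04,0,0,0,-1],[0,-0.03,-0.08,0,0,0,-1],[0,-0.03,-0.13,0,0,0,-1],[0.05,-0.05,-0.13,0,0,0,-1],[0.1,-0.08,-0.13,0,0,0,-1],[0.15,-0.1,-0.13,0,0,0,-1],[0.17,-0.1,-0.13,0,0,0,-1],[0.17,-0.1,-0.13,0,0,0,-1]]'
python3 - <<'E'
from h import *
import cv2
where()
ct=camera("top")
def kp(x,y,L): # along-lever point
    v=np.array([x,y,np.sqrt(.13**2-x*x-y*y)])/.13
    p=np.array([0,0,.032])+v*L; return Rg@p+[GX,GY,0]
im=cv2.resize(ct["image"][140:200,190:260,::-1],None,fx=10,fy=10,interpolation=cv2.INTER_CUBIC)
for x,col in((-.01,(0,0,255)),(0,(0,255,0)),(.01,(255,0,0))):
    for L in(.109,.151):
        u,v=proj(ct,kp(x,.041,L)); u=int((u-190+.5)*10);v=int((v-140+.5)*10); cv2.circle(im,(u,v),4,col,-1)
cv2.imwrite("pics/a5.png",im)
plan(.0,.11,.25);plan(.0,.085,.12)
E
```

```text
time_s: 6.95
ee_pos: [0.572, 0.0878, 0.1201]
eef_rot: [3.139, -0.002, 1.134]
force: [-0.2, 0.4, 0.0]
grip_width: 0.0003
t 6.95 gear [-0.0239  0.0414  0.1201] F gear [-0.4  0.2  0. ] grip 0.0003 rot [ 3.139e+00 -2.000e-03  1.134e+00]
time_s: 7.85
ee_pos: [0.5523, 0.2878, 0.2495]
eef_rot: [3.14, -0.001, 1.138]
force: [0.2, -1.5, -0.3]
grip_width: 0.0005
t 7.85 gear [-0.1261  0.2144  0.2495] F gear [ 0.8 -1.3 -0.3] grip 0.0005 rot [ 3.140e+00 -1.000e-03  1.138e+00]
row [-0.1028  0.125  -0.0003] [ 0.0012 -0.0006  0.0008]
row [-0.1279  0.1247  0.1297] [ 0.0012 -0.0006  0.0008]
```

View pics/a5.png

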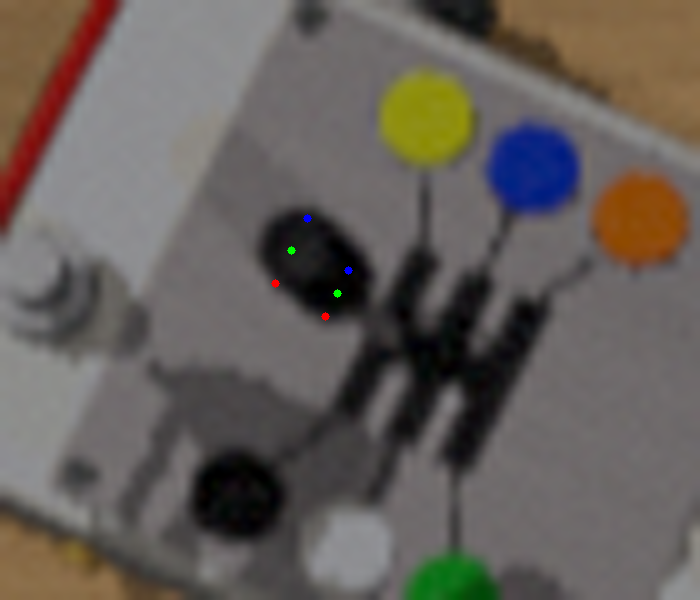

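The knob axis now lies on the 0 mm mark, so the lever is centred in neutral. Before descending on its left I'll check the clearance to the shaft part.

```bash
python3 -c "
from h import *
c=camera('top')
for u,v,z in((193,166.3,.138),(198.5,170.5,.09)):
  print((Rg.T@(ray(c,u,v,z)-[GX,GY,0])).round(4))
plan(.0,.081,.25);plan(.0,.081,.12)"
```

```text
[-0.0355  0.1268  0.138 ]
[-0.0341  0.1138  0.09  ]
row [-1.305e-01  1.245e-01 -1.000e-04] [ 0.0013 -0.0006 -0.0001]
row [-0.1306  0.1242  0.1299] [ 0.0013 -0.0006 -0.0001]
```

```bash
python3 -m jog '[[0,0.05,0,0,0,0,-1],[0,0.1,0,0,0,0,-1],[-0.04,0.1245,0,0,0,0,-1],[-0.08,0.1245,0,0,0,0,-1],[-0.12,0.1245,0,0,0,0,-1],[-0.13,0.1245,0,0,0,0,-1],[-0.13,0.1245,0,0,0,0,-1],[-0.13,0.1245,0.04,0,0,0,-1],[-0.13,0.1245,0.08,0,0,0,-1],[-0.13,0.1245,0.12,0,0,0,-1],[-0.13,0.1245,0.13,0,0,0,-1],[-0.13,0.1245,0.13,0,0,0,-1],[-0.13,0.1245,0.13,0,0,0,-1]]'; python3 -c "
from h import *
where();plan(0,-.012,.12)"
```

```text
time_s: 9.25
ee_pos: [0.6119, 0.1145, 0.1221]
eef_rot: [3.137, -0.002, 1.136]
force: [1.5, 0.2, 0.3]
grip_width: 0.0004
t 9.25 gear [0.001  0.0825 0.1221] F gear [1.3 0.9 0.3] grip 0.0004 rot [ 3.137e+00 -2.000e-03  1.136e+00]
row [-0.0945 -0.0011  0.0018] [ 0.0027 -0.0015  0.0001]
```

```bash
python3 -m jog '[[-0.008,-0.001,0.002,0,0,0,-1],[-0.015,-0.001,0.002,0,0,0,-1],[-0.022,-0.001,0.002,0,0,0,-1],[-0.029,-0.001,0.002,0,0,0,-1],[-0.036,-0.001,0.002,0,0,0,-1],[-0.043,-0.001,0.002,0,0,0,-1]]'; python3 -c "
from h import *
where()"
python3 -m jog '[[-0.007,0,0,0,0,0,-1],[-0.014,0,0,0,0,0,-1],[-0.021,0,0,0,0,0,-1],[-0.028,0,0,0,0,0,-1]]'; python3 -c "
from h import *
where()"
python3 -m jog '[[-0.007,0,0,0,0,0,-1],[-0.012,0,0,0,0,0,-1],[-0.017,0,0,0,0,0,-1],[-0.017,0,0,0,0,0,-1]]'
python3 - <<'E'
from h import *
import cv2
where()
c=camera("top")["image"][120:235,170:300,::-1]
d=camera("side")["image"][140:255,165:295,::-1]
cv2.imwrite("pics/a6.png",cv2.resize(np.hstack([c,d]),None,fx=3,fy=3,interpolation=cv2.INTER_CUBIC))
E
```

```text
time_s: 9.85
ee_pos: [0.5926, 0.0753, 0.1201]
eef_rot: [3.137, -0.002, 1.135]
force: [1.6, 2.2, 1.8]
grip_width: 0.0005
t 9.85 gear [1.000e-04 3.880e-02 1.201e-01] F gear [0.5 2.7 1.8] grip 0.0005 rot [ 3.137e+00 -2.000e-03  1.135e+00]
time_s: 10.25
ee_pos: [0.5806, 0.0495, 0.12]
eef_rot: [3.137, -0.003, 1.135]
force: [0.3, 2.9, 2.0]
grip_width: 0.0006
t 10.25 gear [1.00e-04 1.02e-02 1.20e-01] F gear [-1.   2.8  2. ] grip 0.0006 rot [ 3.137e+00 -3.000e-03  1.135e+00]
time_s: 10.65
ee_pos: [0.5731, 0.0334, 0.1198]
eef_rot: [3.138, -0.002, 1.135]
force: [-1.0, -0.9, 0.4]
grip_width: 0.0004
t 10.65 gear [ 0.     -0.0075  0.1198] F gear [-0.6 -1.2  0.4] grip 0.0004 rot [ 3.138e+00 -2.000e-03  1.135e+00]
```

View pics/a6.png

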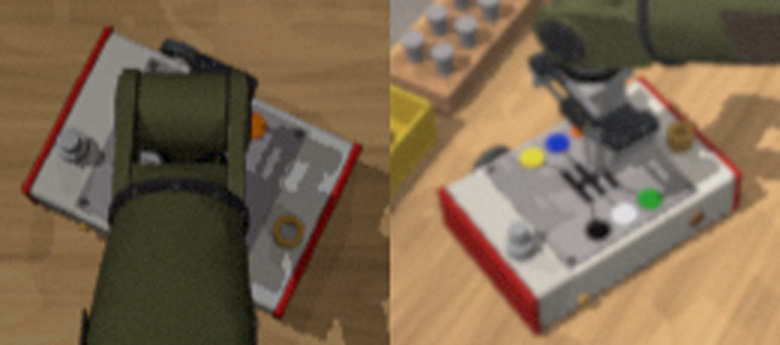

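The side half shows the fingers over the right slots at about (597,150), with the knob hidden behind them. The force was about 3 N on the way across. I'll continue in small steps to just short of the sideways stop.

```bash
python3 -m jog '[[-0.002,0,0,0,0,0,-1],[-0.003,0,0,0,0,0,-1]]'; python3 -c "
from h import *
where()"
python3 -m jog '[[-0.001,0,0,0,0,0,-1],[-0.002,0,0,0,0,0,-1]]'; python3 -c "
from h import *
where()"
python3 -m jog '[[0.03,0,0,0,0,0,-1],[0.03,0,-0.05,0,0,0,-1],[0.03,0,-0.1,0,0,0,-1],[0.03,0,-0.13,0,0,0,-1],[0.08,0,-0.13,0,0,0,-1],[0.13,-0.04,-0.13,0,0,0,-1],[0.18,-0.08,-0.13,0,0,0,-1],[0.22,-0.1,-0.13,0,0,0,-1],[0.22,-0.1,-0.13,0,0,0,-1]]'
python3 - <<'E'
from h import *
import cv2
where()
ct=camera("top")
def kp(x,y,L):
    v=np.array([x,y,np.sqrt(.13**2-x*x-y*y)])/.13
    p=np.array([0,0,.032])+v*L; return Rg@p+[GX,GY,0]
im=cv2.resize(ct["image"][140:200,200:270,::-1],None,fx=10,fy=10,interpolation=cv2.INTER_CUBIC)
for x,y,col in((0,-.035,(0,0,255)),(0,-.041,(0,255,0)),(.01,-.041,(255,0,0))):
    for L in(.109,.151):
        u,v=proj(ct,kp(x,y,L)); u=int((u-200+.5)*10);v=int((v-140+.5)*10); cv2.circle(im,(u,v),4,col,-1)
cv2.imwrite("pics/a7.png",im)
E
```

```text
time_s: 10.95
ee_pos: [0.5721, 0.0312, 0.1198]
eef_rot: [3.137, -0.002, 1.135]
force: [1.7, 1.8, -1.6]
grip_width: 0.0003
t 10.95 gear [ 0.     -0.0099  0.1198] F gear [ 0.7  2.4 -1.6] grip 0.0003 rot [ 3.137e+00 -2.000e-03  1.135e+00]
time_s: 11.15
ee_pos: [0.5712, 0.0295, 0.1197]
eef_rot: [3.138, -0.002, 1.136]
force: [0.7, 2.2, -1.1]
grip_width: 0.0006
t 11.15 gear [-1.000e-04 -1.180e-02  1.197e-01] F gear [-0.3  2.3 -1.1] grip 0.0006 rot [ 3.138e+00 -2.000e-03  1.136e+00]
time_s: 12.05
ee_pos: [0.5715, 0.2746, 0.2499]
eef_rot: [3.138, -0.002, 1.138]
force: [0.5, -0.6, 1.2]
grip_width: 0.0004
t 12.05 gear [-0.1031  0.2105  0.2499] F gear [ 0.7 -0.3  1.2] grip 0.0004 rot [ 3.138e+00 -2.000e-03  1.138e+00]
```

View pics/a7.png

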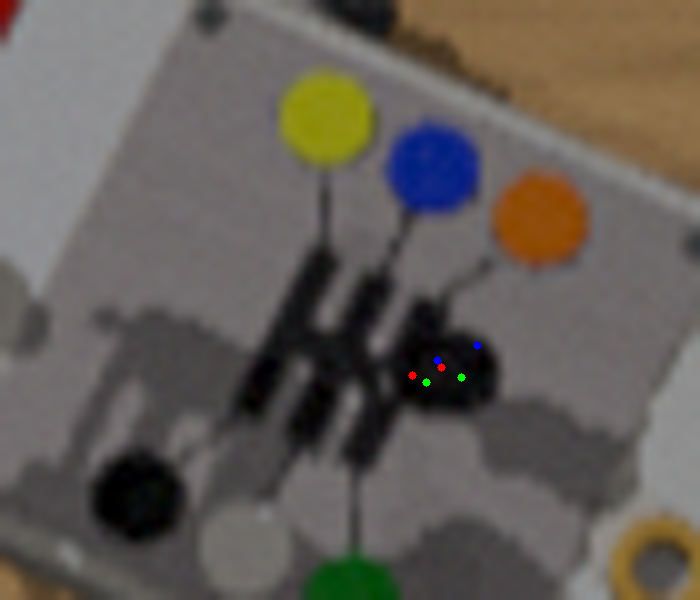

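The knob is at about (453,372). That matches knob y of about -0.0385 and x of about 0, so it is in line with the right column within 2-3 mm. Next I'll go to its far side and push it along -x into the green slot.

```bash
python3 -c "
from h import *
plan(.065,-.0405,.25);plan(.065,-.0405,.12);"
```

```text
row [-0.253   0.168  -0.0005] [ 0.0022 -0.0016  0.0026]
row [-0.2533  0.1675  0.1295] [ 0.0022 -0.0016  0.0026]
```

```bash
python3 -m jog '[[-0.04,0.03,0,0,0,0,-1],[-0.08,0.06,0,0,0,0,-1],[-0.12,0.09,0,0,0,0,-1],[-0.16,0.12,0,0,0,0,-1],[-0.2,0.15,0,0,0,0,-1],[-0.24,0.168,0,0,0,0,-1],[-0.253,0.168,0,0,0,0,-1],[-0.253,0.168,0,0,0,0,-1],[-0.253,0.168,0,0,0,0,-1]]'; python3 -c "
from h import *
where();plan(.065,-.0405,.12)"
python3 -m jog '[[0,0,0.04,0,0,0,-1],[0,0,0.08,0,0,0,-1],[0,0,0.12,0,0,0,-1],[0,0,0.13,0,0,0,-1],[0,0,0.13,0,0,0,-1]]'
python3 - <<'E'
from h import *
import cv2
where();plan(-.015,-.0405,.12)
c=camera("top")["image"][120:235,170:300,::-1]
d=camera("side")["image"][140:255,165:295,::-1]
cv2.imwrite("pics/a8.png",cv2.resize(np.hstack([c,d]),None,fx=3,fy=3,interpolation=cv2.INTER_CUBIC))
E
```

```text
time_s: 13.0
ee_pos: [0.618, -0.0232, 0.2498]
eef_rot: [3.138, -0.003, 1.14]
force: [0.4, -0.7, 0.3]
grip_width: 0.0004
t 13.0 gear [ 0.0647 -0.0398  0.2498] F gear [ 0.6 -0.5  0.3] grip 0.0004 rot [ 3.138e+00 -3.000e-03  1.140e+00]
row [-1.000e-03 -1.000e-04  1.298e-01] [ 0.0023 -0.0017  0.0028]
time_s: 13.5
ee_pos: [0.6183, -0.0219, 0.1192]
eef_rot: [3.14, -0.002, 1.141]
force: [0.3, 0.5, 0.2]
grip_width: -0.0001
t 13.5 gear [ 0.0644 -0.0385  0.1192] F gear [0.  0.6 0.2] grip -0.0001 rot [ 3.140e+00 -2.000e-03  1.141e+00]
row [-0.0015 -0.0794 -0.0009] [ 0.0011 -0.0013  0.0037]
```

View pics/a8.png

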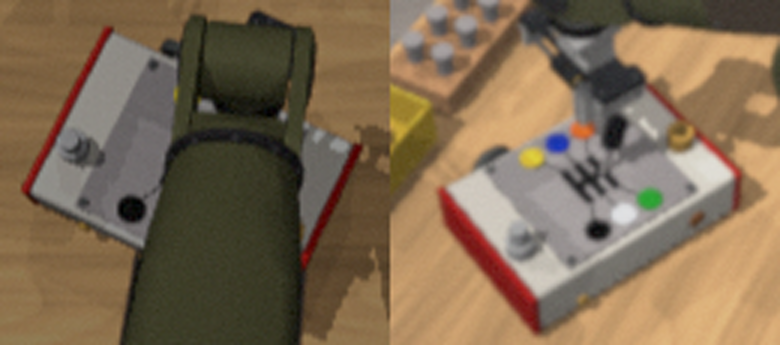

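The side half shows the lever upright in the right column at (613,133), with the fingers behind it at (585,105). Pushing in now.

```bash
python3 -m jog '[[-0.001,-0.012,-0.001,0,0,0,-1],[-0.001,-0.022,-0.001,0,0,0,-1],[-0.001,-0.03,-0.001,0,0,0,-1],[-0.001,-0.036,-0.001,0,0,0,-1],[-0.001,-0.042,-0.001,0,0,0,-1],[-0.001,-0.047,-0.001,0,0,0,-1]]'; python3 -c "
from h import *
where()"
python3 -m jog '[[0,-0.005,0,0,0,0,-1],[0,-0.01,0,0,0,0,-1],[0,-0.015,0,0,0,0,-1]]'; python3 -c "
from h import *
where()"
python3 -m jog '[[0,-0.003,0,0,0,0,-1],[0,-0.005,0,0,0,0,-1]]'
python3 - <<'E'
from h import *
import cv2
where()
c=camera("top")["image"][120:235,170:300,::-1]
d=camera("side")["image"][140:255,165:295,::-1]
cv2.imwrite("pics/a9.png",cv2.resize(np.hstack([c,d]),None,fx=3,fy=3,interpolation=cv2.INTER_CUBIC))
E
```

```text
time_s: 14.2
ee_pos: [0.5765, -0.0037, 0.1232]
eef_rot: [3.134, -0.004, 1.141]
force: [1.6, -0.6, 1.4]
grip_width: 0.0003
t 14.2 gear [ 0.0188 -0.0397  0.1232] F gear [1.7 0.1 1.4] grip 0.0003 rot [ 3.134 -0.004  1.141]
time_s: 14.5
ee_pos: [0.5625, 0.0028, 0.1229]
eef_rot: [3.134, -0.004, 1.141]
force: [2.7, 0.9, -2.4]
grip_width: 0.0007
t 14.5 gear [ 0.0033 -0.0397  0.1229] F gear [ 2.1  2.  -2.4] grip 0.0007 rot [ 3.134 -0.004  1.141]
time_s: 14.7
ee_pos: [0.5575, 0.005, 0.1226]
eef_rot: [3.135, -0.004, 1.141]
force: [2.8, -1.3, -1.6]
grip_width: 0.0006
t 14.7 gear [-0.0021 -0.0398  0.1226] F gear [ 3.1  0.  -1.6] grip 0.0006 rot [ 3.135 -0.004  1.141]
```

View pics/a9.png

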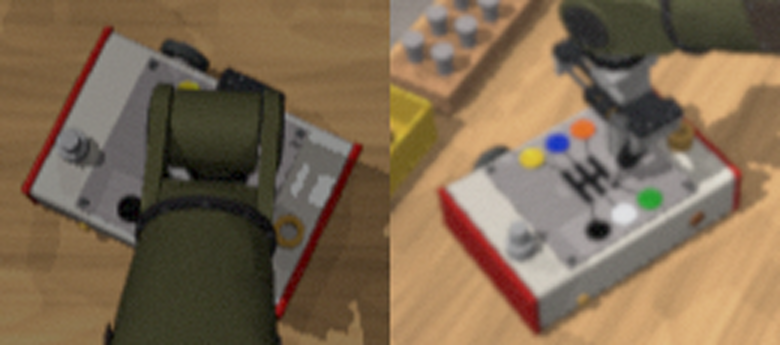

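The lever is going in at about 3 N, and the side half shows the knob at (628,155). I'll take 1-2 mm steps until the force rises at the stop.

```bash
for i in 1; do python3 -m jog '[[0,-0.002,0,0,0,0,-1],[0,-0.004,0,0,0,0,-1]]'>/dev/null; python3 -c "
from h import *
where()"; done
python3 -m jog '[[0,-0.001,0,0,0,0,-1],[0,-0.002,0,0,0,0,-1]]'>/dev/null; python3 -c "
from h import *
where()"
```

```text
t 15.0 gear [-0.006  -0.0399  0.1226] F gear [ 3.2 -0.1 -1.7] grip 0.0006 rot [ 3.135 -0.004  1.141]
t 15.2 gear [-0.0078 -0.0399  0.1226] F gear [ 6.3  0.6 -4.7] grip 0.0004 rot [ 3.134 -0.004  1.141]
```

```bash
python3 -m jog '[[0,-0.001,0,0,0,0,-1],[0,-0.001,0,0,0,0,-1]]'>/dev/null; python3 -c "
from h import *
where()"
```

```text
t 15.4 gear [-0.0083 -0.0398  0.1226] F gear [ 8.3  1.8 -5.6] grip 0.0002 rot [ 3.133 -0.004  1.14 ]
```

The force rose to 8 N and motion stalled, which fits the dead stop. Backing off to look.

```bash
python3 -m jog '[[0,0.02,0,0,0,0,-1],[0,0.045,0,0,0,0,-1],[0,0.06,-0.04,0,0,0,-1],[0,0.06,-0.09,0,0,0,-1],[0,0.06,-0.14,0,0,0,-1],[0.05,0.05,-0.14,0,0,0,-1],[0.1,0.03,-0.14,0,0,0,-1],[0.15,0,-0.14,0,0,0,-1],[0.2,-0.04,-0.14,0,0,0,-1],[0.25,-0.08,-0.14,0,0,0,-1],[0.26,-0.1,-0.14,0,0,0,-1],[0.26,-0.1,-0.14,0,0,0,-1]]'
python3 - <<'E'
from h import *
import cv2
where()
ct=camera("top");cs=camera("side")
def kp(x,y,L):
    v=np.array([x,y,np.sqrt(.13**2-x*x-y*y)])/.13
    p=np.array([0,0,.032])+v*L; return Rg@p+[GX,GY,0]
a=ct["image"][140:210,200:270,::-1]; im=cv2.resize(a,None,fx=8,fy=8,interpolation=cv2.INTER_CUBIC)
for x,y,col in((-.030,-.041,(0,0,255)),(-.036,-.041,(255,0,0)),(-.041,-.041,(0,255,0))):
    for L in(.109,.151):
        u,v=proj(ct,kp(x,y,L)); u=int((u-200+.5)*8);v=int((v-140+.5)*8); cv2.circle(im,(u,v),3,col,-1)
cv2.imwrite("pics/b1.png",im)
cv2.imwrite("pics/b2.png",cv2.resize(ct["image"][:,:,::-1],(768,576),interpolation=cv2.INTER_CUBIC))
E
```

```text
time_s: 16.6
ee_pos: [0.5658, 0.2896, 0.2626]
eef_rot: [3.134, -0.004, 1.145]
force: [0.3, -0.4, -0.0]
grip_width: 0.0006
t 16.6 gear [-0.1146  0.2218  0.2626] F gear [ 0.4 -0.3 -0. ] grip 0.0006 rot [ 3.134 -0.004  1.145]
```

View pics/b1.png

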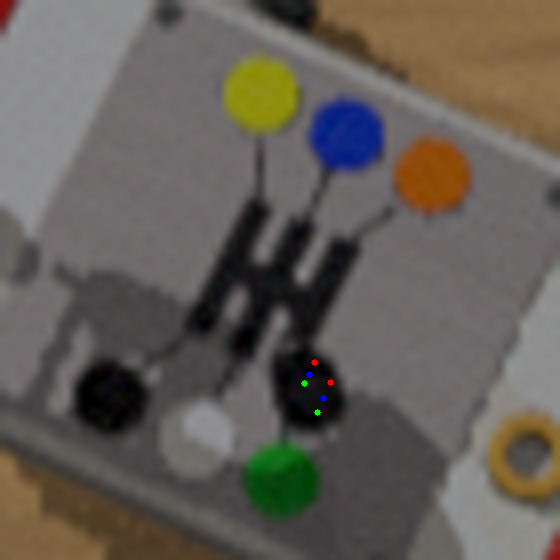

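View pics/b2.png

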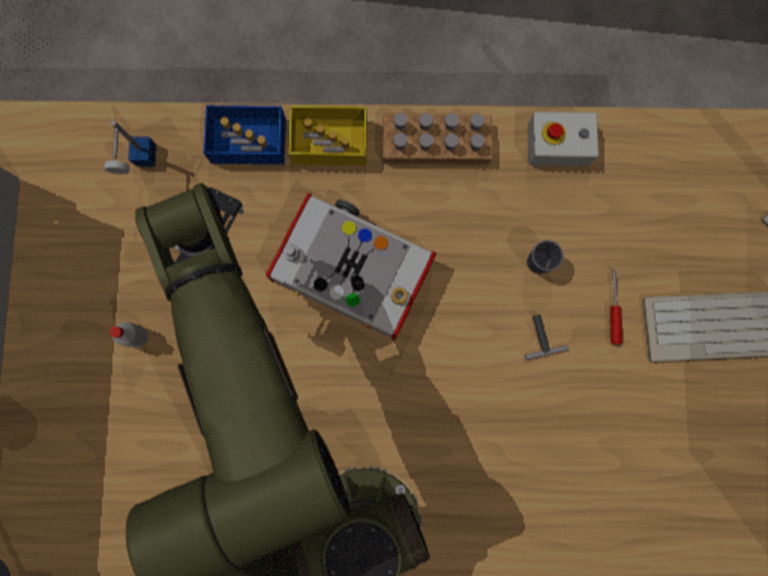

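The knob is in the near right slot beside green, at about (309,390) in the crop, and the loose parts look undisturbed. To decide whether it is fully home I'll fit the barrel silhouette.

Run:
```python
from h import *
import cv2
ct=camera("top")
S=8;u0,v0=228,174;W=28
I=cv2.resize(ct["image"][v0:v0+W,u0:u0+W],None,fx=S,fy=S,interpolation=cv2.INTER_CUBIC)
m=(I.max(2)<45)
print(np.percentile(I.max(2),[2,10,30,60]))
cv2.imwrite("pics/b3.png",cv2.resize(np.hstack([I[:,:,::-1],cv2.cvtColor(m.astype(np.uint8)*255,cv2.COLOR_GRAY2BGR)]),None,fx=1.7,fy=1.7))
th=np.linspace(0,2*np.pi,24)
def sil(al,ac):
    x,y=.13*np.sin(al),.13*np.sin(ac); z=np.sqrt(.13**2-x*x-y*y); a=np.array([x,y,z])/.13
    e=np.cross(a,[1,0,0]);e/=np.linalg.norm(e);f=np.cross(a,e)
    P=[]
    for L in(.109,.151):
        for t in th:
            q=proj(ct,Rg@(np.array([0,0,.032])+a*L+.0135*(np.cos(t)*e+np.sin(t)*f))+[GX,GY,0]); P.append([(q[0]-u0+.5)*S,(q[1]-v0+.5)*S])
    h=cv2.convexHull(np.array(P,np.float32)).astype(np.int32); k=np.zeros(m.shape,np.uint8); cv2.fillConvexPoly(k,h,1); return k>0
r=[]
for al in np.arange(-.40,-.15,.01):
    for ac in np.arange(-.38,-.25,.01):
        k=sil(al,ac); r.append(((k&m).sum()/(k|m).sum(),al,ac))
for q in sorted(r)[::-1][:5]: print(np.round(q,3))
```

```text
[  8.  20.  69. 102.]
[ 0.419 -0.3   -0.29 ]
[ 0.418 -0.3   -0.3  ]
[ 0.416 -0.29  -0.29 ]
[ 0.415 -0.29  -0.3  ]
[ 0.413 -0.31  -0.3  ]
```

View pics/b3.png

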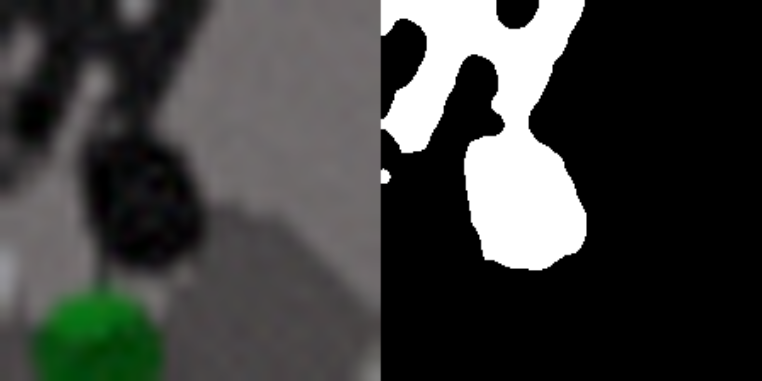

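The fit gives along about -0.30 ± 0.02, which is borderline against -0.28. I'll push once more, a little firmer but well below 60 N, to be sure.

```bash
python3 -c "
from h import *
plan(.05,-.04,.25);plan(.05,-.04,.122)"
```

```text
row [-0.2599  0.1591  0.0131] [ 0.0056 -0.0024  0.0038]
row [-0.2603  0.158   0.1411] [ 0.0056 -0.0024  0.0038]
```

```bash
python3 -m jog '[[-0.04,0.03,0,0,0,0,-1],[-0.08,0.06,0,0,0,0,-1],[-0.12,0.09,0,0,0,0,-1],[-0.16,0.12,0,0,0,0,-1],[-0.2,0.15,0,0,0,0,-1],[-0.24,0.158,0,0,0,0,-1],[-0.26,0.158,0,0,0,0,-1],[-0.26,0.158,0,0,0,0,-1],[-0.26,0.158,0.04,0,0,0,-1],[-0.26,0.158,0.08,0,0,0,-1],[-0.26,0.158,0.12,0,0,0,-1],[-0.26,0.158,0.141,0,0,0,-1],[-0.26,0.158,0.141,0,0,0,-1]]' >/dev/null; python3 -c "
from h import *
where();plan(-.004,-.04,.122)"
```

```text
t 18.05 gear [ 0.0489 -0.0405  0.1191] F gear [-0.6 -0.1  1.6] grip 0.0002 rot [ 3.138e+00 -2.000e-03  1.141e+00]
row [ 0.0008 -0.0529 -0.0031] [ 0.0024 -0.0012  0.0033]
```

```bash
python3 -m jog '[[0,-0.015,-0.003,0,0,0,-1],[0,-0.03,-0.003,0,0,0,-1],[0,-0.042,-0.003,0,0,0,-1],[0,-0.05,-0.003,0,0,0,-1],[0,-0.054,-0.003,0,0,0,-1],[0,-0.054,-0.003,0,0,0,-1]]' >/dev/null; W='from h import *
where()'; python3 -c "$W"
python3 -m jog '[[0,-0.001,0,0,0,0,-1],[0,-0.002,0,0,0,0,-1]]'>/dev/null; python3 -c "$W"
python3 -m jog '[[0,-0.001,0,0,0,0,-1],[0,-0.001,0,0,0,0,-1]]'>/dev/null; python3 -c "$W"
```

```text
t 18.65 gear [-0.0049 -0.0407  0.1227] F gear [-0.7  0.7  0.2] grip 0.0001 rot [ 3.137e+00 -2.000e-03  1.141e+00]
t 18.85 gear [-0.0065 -0.0408  0.1229] F gear [ 2.6 -0.6  1.6] grip 0.0004 rot [ 3.136e+00 -2.000e-03  1.140e+00]
t 19.05 gear [-0.0071 -0.0408  0.1229] F gear [ 2.2 -0.1  0.1] grip 0.0003 rot [ 3.136e+00 -3.000e-03  1.140e+00]
```

```bash
W='from h import *
where()'
python3 -m jog '[[0,-0.001,0,0,0,0,-1],[0,-0.002,0,0,0,0,-1]]'>/dev/null; python3 -c "$W"
python3 -m jog '[[0,-0.001,0,0,0,0,-1],[0,-0.001,0,0,0,0,-1]]'>/dev/null; python3 -c "$W"
python3 -m jog '[[0,-0.001,0,0,0,0,-1],[0,-0.001,0,0,0,0,-1]]'>/dev/null; python3 -c "$W"
```

```text
t 19.25 gear [-0.0086 -0.0408  0.1229] F gear [ 8.7  1.  -3.5] grip 0.0004 rot [ 3.134e+00 -3.000e-03  1.140e+00]
t 19.45 gear [-0.0088 -0.0407  0.1229] F gear [ 8.4  1.7 -6. ] grip 0.0005 rot [ 3.132e+00 -3.000e-03  1.140e+00]
t 19.65 gear [-0.0089 -0.0407  0.123 ] F gear [10.2  0.8 -5.1] grip 0.0006 rot [ 3.13  -0.004  1.14 ]
```

It stalls at the same place, x about -0.0089. I'll give one slightly larger command to prove the stop.

```bash
W='from h import *
where()'
python3 -m jog '[[0,-0.0015,0,0,0,0,-1],[0,-0.0025,0,0,0,0,-1],[0,-0.003,0,0,0,0,-1]]'>/dev/null; python3 -c "$W"
```

```text
t 19.95 gear [-0.0104 -0.0407  0.1229] F gear [15.7  2.9 -9.6] grip 0.0005 rot [ 3.126 -0.004  1.139]
```

The force built to 16 N against the 3 N needed to slide, with hardly any movement. That is the dead stop. Retreating for a last check.

```bash
python3 -m jog '[[0,0.02,0,0,0,0,-1],[0,0.045,0,0,0,0,-1],[0,0.06,-0.04,0,0,0,-1],[0,0.06,-0.09,0,0,0,-1],[0,0.06,-0.14,0,0,0,-1],[0.05,0.05,-0.14,0,0,0,-1],[0.1,0.03,-0.14,0,0,0,-1],[0.15,0,-0.14,0,0,0,-1],[0.2,-0.04,-0.14,0,0,0,-1],[0.25,-0.08,-0.14,0,0,0,-1],[0.26,-0.1,-0.14,0,0,0,-1],[0.26,-0.1,-0.14,0,0,0,-1],[0.26,-0.1,-0.14,0,0,0,-1]]'>/dev/null
python3 - <<'E'
from h import *
import cv2
where()
c=camera("top")["image"][130:210,180:290,::-1]
d=camera("side")["image"][130:270,150:300,::-1]
cv2.imwrite("pics/c1.png",cv2.resize(c,None,fx=7,fy=7,interpolation=cv2.INTER_CUBIC))
cv2.imwrite("pics/c2.png",cv2.resize(d,None,fx=4,fy=4,interpolation=cv2.INTER_CUBIC))
E
```

```text
t 21.25 gear [-0.115   0.2192  0.2622] F gear [-0.  -0.6 -0.2] grip 0.0003 rot [ 3.127 -0.004  1.142]
```

View pics/c1.png

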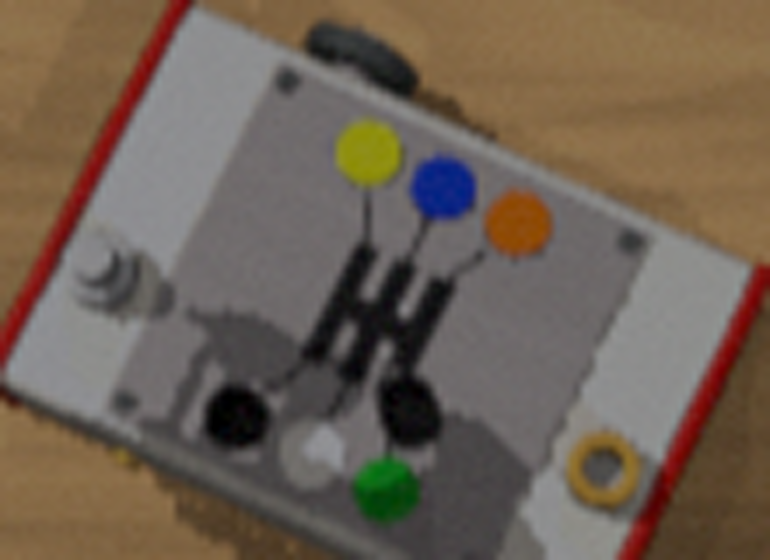

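View pics/c2.png

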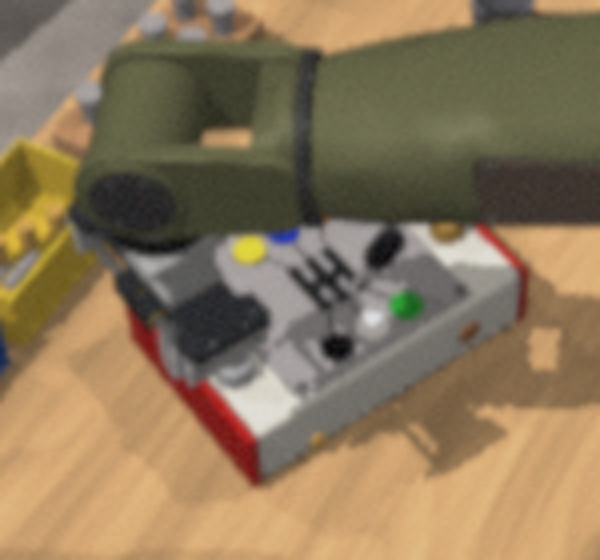

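The top view has the knob at (410,410) at the end of the near right slot, right by the green tag at (387,490). The shaft part at (105,270) and the bushing at (603,470) are in place. The arm touches nothing, so I'm handing in.

```bash
python3 -c "
from station import ctrl
ctrl.hand_in()"
```

```text
the job is handed in; nothing more can be done
```

The lever is at the end stop of the green-tagged slot (near right), and I've handed the job in. With the fingers shut, I pushed it out of the near left slot, across the neutral channel, and home.

- **Forces:** sliding took about 3 N. I pressed it against the stop twice, and it stalled at almost the same place both times. The highest force I read was about 16 N along the slot (limit 60 N).
- **Lever position:** the one check that was not clear-cut was a camera fit of the lever's lean, made after the first push. It gave about -0.30 ± 0.02 rad, against 0.28 needed and 0.32 at full stop. I pressed again because of that and did not repeat the fit, so "fully home" rests on the firm stop.
- **Surroundings:** the final pictures show the shaft part and bushing in place. The full top view before the second push showed the oiler, cup, chuck key and screwdriver unmoved. The arm hid the wrench in that view; it was never approached at bench height, but I did not see it again.
- **Robot:** it finished clear of everything, with about 0 N on the tool, at 21 s of the 58 s allowed.

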